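Balance a control handle with ring weights

ROBOT

A 6-joint arm with a two-finger parallel gripper is mounted at the origin on the work surface. World frame = base frame: x ahead of the robot, y to its left, z up, the work surface at z = 0. Lengths are in m, angles in rad, forces in N, time in s.
With the tool pointing down it reaches from about 0.25 to 0.775 m from the base axis. Payload 8.9 kg.
Tool frame: the origin (TCP) lies where the fingers leave the gripper's body, on its centre line; the fingertips stand 73 mm ahead of it and the grasp point (between the pads) lies 54 mm ahead of it; z points along the fingers, y is the line along which they close (so a half turn about z gives the same grasp; the last joint's range is limited). The gripper opens to 85 mm and grips with 20 to 120 N. Pads are 22 mm wide; open, the fingers measure 114 mm over their backs; the gripper's body (76 mm by 85 mm) begins 54 mm behind the grasp point. The pads swing forward as they close: fully open they stand 13 mm farther back than shut.
Start: joints at [-1.384, 0.291, -0.153, 1.127, 0, 1.431], TCP at [0.168, -0.497, 0.304] pointing down, gripper open.
Joint ranges: [-2.52, 2.52], [-0.91, 1.74], [-1.3, 1.37], [-1.96, 2.02], [-1.52, 1.47], [-3.14, 3.14]. Speed limits (rad/s): [2.22, 2.22, 2.79, 3.14, 3.14, 3.14].

INTERFACE

Orientations are given as a rotation vector (axis times angle).
In Python, from station import robot gives the robot as it stands. The module is installed in compiled form; this text tells all that it offers.
- The arm moves only by the tool servo_tool, never from a script. Its argument "motion" is a list of rows, each an object of numbers: "tx", "ty", "tz": the shift along the world's x, y, z in m; "ax", "ay", "az": the turn, a rotation vector about the world's x, y, z in rad; "claw": the opening, from -1 (shut) to 1 (fully open). A call has 1 to 20 rows; each row shifts and turns the commanded pose from where the row before left it; what a row does not reach is not made up. A row lasts 1/10 s, in which the tool goes at most 50 mm and 8.59 degrees, less where a joint would pass 70% of its speed; a pose out of reach is approached as far as the arm can. A call with a gripper value outside its range is refused whole. The fingers move at their own pace and stop on an object; the grip force is fixed at half the most. Time passes only in rows, so rows that do not move let the fingers close. It gives the time, the measured TCP pose, the force, the opening and the grip force at its end, in the units of the state.
- robot.get_obs(): the state, without advancing time (a new reading comes with each control period).
- robot.snapshot(name): name is "scene" or "top" or "wrist"; returns a dict with "color" (400x640x3 uint8, blue, green, red), "z_map" (400x640 float32, m along the optical axis (not along the pixel's ray), 0 where there is no reading), "fx", "fy", "cx", "cy" (pixels), "rvec" (rotation vector, rad) and "tvec" (3), from world to camera coordinates, as OpenCV has them. Camera axes: x right, y down, z forward; pixel columns grow to the right and rows downward; lengths in m; the calibration is good to about 2 mm. A picture is of the moment at which its call begins.
- robot.hand_in(): hands the job in; it is judged then, once.
The state is a dict: "t": time; "joint_positions": joint angles; "joint_vel": joint speeds; "joint_efforts": joint torques, N m; "tcp_pos": TCP position; "tcp_rot": TCP orientation; "ft_force": force on the tool from outside, world axes, zero at the start; "torque": the same for the moment, N m; "width": finger opening in m; "finger_force": force on a finger pad.
Only numpy, scipy, OpenCV 4.12 (cv2) and the standard library are available. Lean on these libraries where they do the work, as an engineer would, in place of code of your own. Each camera call takes 0.05 s, during which the arm holds its last target. There are 200 camera calls.

TASK

The simulator's control handle is clamped on one pan of the bench balance: thread ring weights one at a time over the spindle of the other pan, lowering each gently all the way down without letting it fall, until the beam floats as near level as these weights allow. Feel for the spindle with a light touch and never load the pan with more than about 25 N, leave any weight you do not need lying flat on the bench, leave the other things where they are, and let go at the end.

Things in the scene. Friction and masses are not known exactly. Their poses are not given: they have to be found in the camera images.
- balance: bench balance bolted down: grey base plate 110 x 360 x 24 mm, beam along its y axis from the weight pan (y = -130 mm) to the load pan (y = +130 mm). Origin at the centre of the base's underside, z up. A black control handle unit (62 x 56 mm, 86 mm high, mass unknown, differs each time) is clamped to the load pan
- pan: weight pan: round plate, 58 mm diameter; origin at the centre of its upper face, axes as the balance's. Always level, it only moves straight up and down, from 14 mm below to 8 mm above its level height of 115 mm over the bench. Yields when pressed: about 330 N/m, at its upper stop plus a preload of 0 to 5 N; its stops are hard. Where along y a weight sits on it makes no difference
- spindle_zone (a point): point 62 mm above the pan's centre. The upright steel spindle on the pan (12 mm diameter, flat top at this height) guides the ring weights. Its foot is clamped in a slot: the axis stands anywhere up to 11 mm from this point along the balance's y axis, either way (not measured), and not off it along x; hand forces do not shift it. Axes as the balance's
- beam (a joint): tilt of the beam, rad: 0 level, negative with the weight pan high (too little weight, as at the start), positive with it low; stops at -0.06 and +0.11. Off the stops each ring weight turns it by +0.05; it settles about a second after a change. A needle on the beam shows it on the white dial between the pans
- weight_a: plain steel ring weight, identical to the other two: outer diameter 50 mm, 16 mm thick, hole diameter 17 mm, 0.22 kg; lies flat on the bench at the start; origin at the centre of its underside, z up
- weight_b: plain steel ring weight, identical to the other two: outer diameter 50 mm, 16 mm thick, hole diameter 17 mm, 0.22 kg; lies flat on the bench at the start; origin at the centre of its underside, z up
- weight_c: plain steel ring weight, identical to the other two: outer diameter 50 mm, 16 mm thick, hole diameter 17 mm, 0.22 kg; lies flat on the bench at the start; origin at the centre of its underside, z up
- junction: bystander, loose: small white junction box 50 x 30 x 22 mm; origin at its underside
- screwdriver: bystander, loose: screwdriver 160 mm long lying about along x, up to about 30 mm high
- mug: bystander, loose: white mug 76 mm wide, 90 mm high; origin at its underside
- taperoll: bystander, loose: roll of paper tape, 84 mm outside diameter, 60 mm hole, 24 mm high; origin at its underside
- gel_jar: bystander, loose: white lidded jar 60 mm wide, 70 mm high; origin at its underside
- mouse: bystander, loose: black computer mouse 100 x 58 x 30 mm; origin at its underside
Not all that is in view belongs to the job. What is shaped like the weight_c but yellow is not meant.

How it is judged:
On the way:
1. a first weight sits on the pan, threaded on the spindle and let go (((horizontal distance between weight_a and pan below 0.018 m and z of weight_a in the frame of pan between -0.003 and 0.036 m and angle between weight_a's own z axis and vertical below 0.06 rad) or (horizontal distance between weight_b and pan below 0.018 m and z of weight_b in the frame of pan between -0.003 and 0.036 m and angle between weight_b's own z axis and vertical below 0.06 rad) or (horizontal distance between weight_c and pan below 0.018 m and z of weight_c in the frame of pan between -0.003 and 0.036 m and angle between weight_c's own z axis and vertical below 0.06 rad)) and contact force between the fingers and weight_a below 0.05 N and contact force between the fingers and weight_b below 0.05 N and contact force between the fingers and weight_c below 0.05 N), for 0.2 s.
At the end, for the whole second after the job is handed in: The beam rests within 0.032 rad (1.8 degrees) of level with at least one weight on; every weight lies flat (0.06 rad) either in the stack on the spindle (axis within 18 mm of the pan's centre) or on the bench (within 4 mm); all at rest and let go (value of joint beam between -0.032 and 0.032 rad and ((horizontal distance between weight_a and pan below 0.018 m and z of weight_a in the frame of pan between -0.003 and 0.036 m and angle between weight_a's own z axis and vertical below 0.06 rad) or (horizontal distance between weight_b and pan below 0.018 m and z of weight_b in the frame of pan between -0.003 and 0.036 m and angle between weight_b's own z axis and vertical below 0.06 rad) or (horizontal distance between weight_c and pan below 0.018 m and z of weight_c in the frame of pan between -0.003 and 0.036 m and angle between weight_c's own z axis and vertical below 0.06 rad)) and ((horizontal distance between weight_a and pan below 0.018 m and z of weight_a in the frame of pan between -0.003 and 0.036 m and angle between weight_a's own z axis and vertical below 0.06 rad) or (height (world z) of weight_a below 0.004 m and angle between weight_a's own z axis and vertical below 0.06 rad)) and ((horizontal distance between weight_b and pan below 0.018 m and z of weight_b in the frame of pan between -0.003 and 0.036 m and angle between weight_b's own z axis and vertical below 0.06 rad) or (height (world z) of weight_b below 0.004 m and angle between weight_b's own z axis and vertical below 0.06 rad)) and ((horizontal distance between weight_c and pan below 0.018 m and z of weight_c in the frame of pan between -0.003 and 0.036 m and angle between weight_c's own z axis and vertical below 0.06 rad) or (height (world z) of weight_c below 0.004 m and angle between weight_c's own z axis and vertical below 0.06 rad)) and linear speed of each of weight_a, weight_b, weight_c, pan below 0.02 m/s); the robot touches nothing.
It fails at once if the weight pan and its spindle are loaded with more than 25 N (contact force between pan and anything else above 25 N).
It fails at once if a weight is let fall along the spindle (it drops faster than 0.45 m/s there) ((horizontal distance between weight_a and pan below 0.018 m and z of weight_a in the frame of pan below 0.062 m and linear speed of weight_a above 0.45 m/s) or (horizontal distance between weight_b and pan below 0.018 m and z of weight_b in the frame of pan below 0.062 m and linear speed of weight_b above 0.45 m/s) or (horizontal distance between weight_c and pan below 0.018 m and z of weight_c in the frame of pan below 0.062 m and linear speed of weight_c above 0.45 m/s)).
It fails at once if a bystander is moved more than 40 mm (distance of any of junction, screwdriver, mug, taperoll, gel_jar, mouse from where it was at the start of the episode above 0.04 m).
It fails at once if the mug or the jar is knocked over (angle between any of mug, gel_jar's own z axis and vertical above 0.5 rad).
It also fails if it takes over 72 s, if anything falls off the work surface, if the arm or the gripper's body presses on something with over 40 N, if the wrist force passes 120 N, or if a joint passes its speed limit or range.

## Working session

There is one attempt and no reset: what is moved stays moved. The work goes in short steps, Python scripts to look and compute and a tool call to move; the robot and the scene stay as the last step left them, time stands still between calls to the robot, and variables do not carry over. Pictures are saved under pics/ and viewed, at most 10 in all, crops included, and the job is handed in when it is done.

Besides the shell and the picture viewer there is one more tool, called after ">>>" by a JSON object that holds its "method" and its "body", one argument or row to a line. servo_tool: Moves the arm, as the interface text tells. Its arguments: {"type":"object","properties":{"motion":{"type":"array","items":{"type":"object","properties":{"tx":{"type":"number"},"ty":{"type":"number"},"tz":{"type":"number"},"ax":{"type":"number"},"ay":{"type":"number"},"az":{"type":"number"},"claw":{"type":"number"}}}}},"required":["motion"]}

```bash
mkdir -p pics
cat > h.py <<'E'
import cv2, numpy as np
from station import robot
def snap(n):
    s=robot.snapshot(n); np.savez('last_%s.npz'%n,**s); return s
def cloud(s):
    R=cv2.Rodrigues(np.array(s['rvec'],float))[0]; t=np.array(s['tvec'],float).ravel()
    z=np.array(s['z_map'],float); v,u=np.mgrid[:z.shape[0],:z.shape[1]]
    P=np.stack([(u-s['cx'])/s['fx']*z,(v-s['cy'])/s['fy']*z,z],-1)
    W=(P-t)@R; W[z==0]=np.nan; return W
E
python3 - <<'E'
from h import *
for n in('top','scene'):
    s=snap(n); cv2.imwrite(f'pics/{n}0.png',s['color'])
    W=cloud(s); print(n,s['fx'],s['tvec'],np.nanmin(W[...,2]))
print(robot.get_obs())
E
```

```text
top 443.41301986481295 [-0.04035109  0.56512032  1.16110304] -0.7740724532206563
scene 366.8120742454445 [-0.45107785 -0.14235395  1.46556047] -0.7730158426445304
{'t': 0.1, 'joint_positions': array([-1.38427893e+00,  2.91225470e-01, -1.54032950e-01,  1.12670264e+00,
       -1.71408433e-05,  1.43152535e+00]), 'joint_vel': array([-0.00027803, -0.00317912,  0.00087402,  0.00082216,  0.00085616,
       -0.00066703]), 'joint_efforts': array([ 1.21078425e-03, -5.37976134e+01,  3.31920111e+01,  9.23827087e-03,
       -3.57102854e-04, -5.54875228e-06]), 'tcp_pos': array([ 0.16798667, -0.49707988,  0.30339557]), 'tcp_rot': array([-3.09885582e+00, -5.09298272e-01,  7.01072029e-05]), 'ft_force': array([-0.22735381,  0.27327683,  0.31086312]), 'torque': array([ 0.02178138, -0.01347506,  0.01722155]), 'finger_force': 0.0, 'width': 0.0851773502511716}
```

View pics/top0.png

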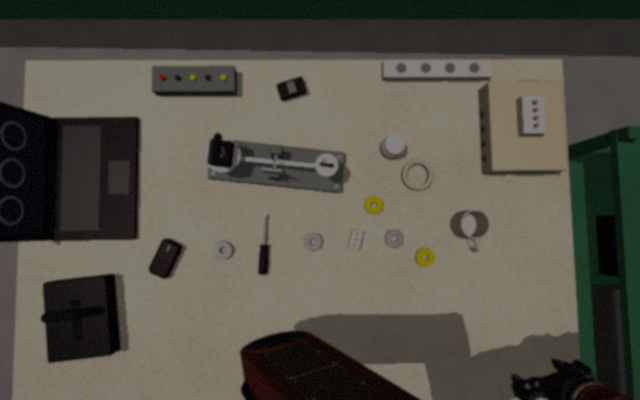

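View pics/scene0.png

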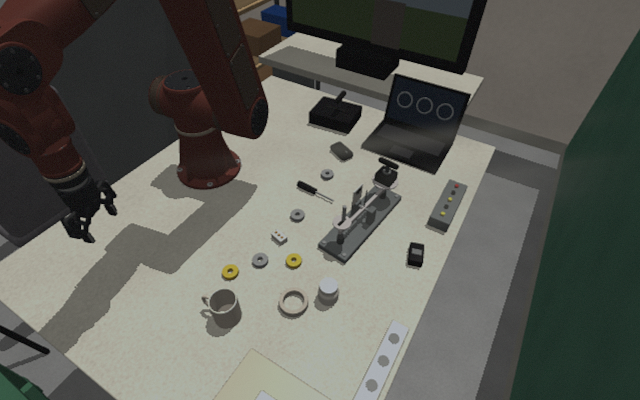

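The top view shows grey rings at (223,250), (313,242) and (394,238), and yellow ones at (374,205) and (425,257). The weight pan is at (326,164) and the handle at (221,151). The three grey steel rings fit the description; the yellow ones are not meant. I'll measure and confirm in one enlarged crop.

```bash
cat > m.py <<'E'
from h import *
s=dict(np.load('last_top.npz'));W=cloud(s);c=s['color']
for u,v in[(223,250),(313,242),(394,238),(374,205),(425,257)]:
    w=W[v-14:v+15,u-14:u+15].reshape(-1,3); w=w[(w[:,2]>.008)&(w[:,2]<.03)]
    (x,y),r=cv2.minEnclosingCircle((w[:,:2]*1000).astype(np.float32))
    print((u,v),c[v-7,u],'circle',round(x,1),round(y,1),round(r,1),'mean',w.mean(0).round(4),len(w))
w=W[120:210,190:360].reshape(-1,3)
b=w[(w[:,2]>.014)&(w[:,2]<.034)]
print('base',cv2.minAreaRect((b[:,:2]*1000).astype(np.float32)))
p=W[145:185,308:348].reshape(-1,3);
q=p[(p[:,2]>.11)&(p[:,2]<.14)];print('pan',q.mean(0),len(q),cv2.minEnclosingCircle((q[:,:2]*1000).astype(np.float32)))
q=p[(p[:,2]>.15)];print('spin',q.round(4))
for n,(u,v) in dict(mug=(468,225),jar=(393,147),tape=(417,176),junc=(356,240),drv=(264,245)).items(): print(n,W[v,u].round(3))
cv2.imwrite('pics/crop1.png',np.hstack([cv2.resize(c[130:270,200:440],None,fx=3.3,fy=3.3,interpolation=2)]))
E
python3 m.py
```

```text
(223, 250) [111 114 121] circle 426.1 204.7 25.1 mean [0.4254 0.2047 0.015 ] 250
(313, 242) [103 107 111] circle 444.9 -33.9 24.8 mean [ 0.4448 -0.0335  0.0155] 243
(394, 238) [ 98 101 105] circle 450.1 -253.0 25.3 mean [ 0.4499 -0.2519  0.0154] 249
(374, 205) [  0 119 131] circle 540.9 -199.2 24.7 mean [ 0.5409 -0.1989  0.0154] 238
(425, 257) [  0 117 131] circle 398.8 -328.8 30.9 mean [ 0.399  -0.3334  0.0154] 251
base ((649.6712646484375, 60.93562316894531), (360.20489501953125, 110.48575592041016), 83.29069519042969)
pan [ 0.63368121 -0.06869968  0.12265847] 394 ((634.3864135742188, -68.31481170654297), 28.89282989501953)
spin [[ 0.6395 -0.0568  0.1856]
 [ 0.6397 -0.0591  0.1842]
 [ 0.6398 -0.0615  0.1839]
 [ 0.637  -0.0544  0.1867]
 [ 0.637  -0.0567  0.1864]
 [ 0.6372 -0.0591  0.1854]
 [ 0.6371 -0.0613  0.1861]
 [ 0.6374 -0.0638  0.1841]
 [ 0.6352 -0.0545  0.1836]
 [ 0.6353 -0.0568  0.1825]
 [ 0.6355 -0.0592  0.1811]
 [ 0.6352 -0.0615  0.1829]
 [ 0.6355 -0.0639  0.1809]
 [ 0.6327 -0.0544  0.1846]
 [ 0.6328 -0.0567  0.1836]
 [ 0.6329 -0.0591  0.183 ]
 [ 0.6318 -0.0611  0.1897]
 [ 0.6329 -0.0638  0.1828]
 [ 0.6321 -0.0548  0.1736]
 [ 0.6307 -0.0568  0.1824]
 [ 0.6306 -0.0591  0.1826]
 [ 0.6303 -0.0613  0.1843]
 [ 0.6321 -0.0642  0.1726]
 [ 0.6317 -0.0553  0.1608]
 [ 0.6306 -0.0574  0.1672]
 [ 0.6298 -0.0595  0.1727]
 [ 0.6302 -0.062   0.1698]
 [ 0.6309 -0.0557  0.1501]
 [ 0.6304 -0.058   0.1531]
 [ 0.6301 -0.0603  0.155 ]]
mug [ 0.482 -0.458  0.004]
jar [ 0.686 -0.245  0.069]
tape [ 0.618 -0.324 -0.002]
junc [ 0.446 -0.148  0.025]
drv [0.436 0.095 0.026]
```

View pics/crop1.png

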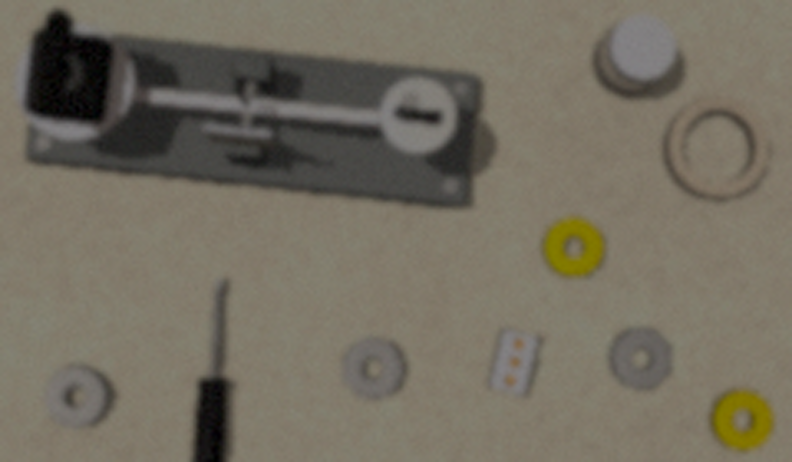

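The crop confirms the three grey rings, at crop pixels (78,396), (374,368) and (640,357); the two yellow ones are excluded. The spindle shows on the pan at about crop (418,115), roughly 9 mm along balance +y from the pan centre: (0.6352,-0.0592). I'll start with the middle ring and close the fingers along balance x.

Run:
```python
from h import *
for n in('top','scene'):
    W=cloud(dict(np.load(f'last_{n}.npz'))).reshape(-1,3)
    g=W[(np.hypot(W[:,0]-.168,W[:,1]+.497)<.075)&(W[:,2]>.1)&(W[:,2]<.3)]
    print(n,len(g),np.sort(g[:,2])[:12].round(4))
```

```text
top 340 [0.2415 0.2429 0.2438 0.2449 0.2457 0.2466 0.2471 0.2475 0.2476 0.2478
 0.2479 0.2479]
scene 371 [0.2436 0.2441 0.2445 0.2449 0.2459 0.2465 0.2467 0.2471 0.2473 0.2478
 0.2481 0.2485]
```

>>> {"method": "servo_tool", "body": {
  "motion": [
    {"tx":0.0173,"ty":0.029,"tz":-0.005,"az":0.0704},
    {"tx":0.0173,"ty":0.029,"tz":-0.005,"az":0.0704},
    {"tx":0.0173,"ty":0.029,"tz":-0.005,"az":0.0704},
    {"tx":0.0173,"ty":0.029,"tz":-0.005,"az":0.0704},
    {"tx":0.0173,"ty":0.029,"tz":-0.005,"az":0.0704},
    {"tx":0.0173,"ty":0.029,"tz":-0.005,"az":0.0704},
    {"tx":0.0173,"ty":0.029,"tz":-0.005,"az":0.0704},
    {"tx":0.0173,"ty":0.029,"tz":-0.005,"az":0.0704},
    {"tx":0.0173,"ty":0.029,"tz":-0.015,"az":0.0704},
    {"tx":0.0173,"ty":0.029,"tz":-0.015,"az":0.0704},
    {"tx":0.0173,"ty":0.029,"tz":-0.015,"az":0.0704},
    {"tx":0.0173,"ty":0.029,"tz":-0.015,"az":0.0704},
    {"tx":0.0173,"ty":0.029,"tz":-0.015,"az":0.0704},
    {"tx":0.0173,"ty":0.029,"tz":-0.015,"az":0.0704},
    {"tx":0.0173,"ty":0.029,"tz":-0.015,"az":0.0704},
    {"tx":0.0173,"ty":0.029,"tz":-0.008,"az":0.0704},
    {},
    {}
  ]
}}

```text
$.motion[0]: bad value
```

>>> {"method": "servo_tool", "body": {
  "motion": [
    {"tx":0.0173,"ty":0.029,"tz":-0.005,"ax":0,"ay":0,"az":0.0704,"claw":1},
    {"tx":0.0173,"ty":0.029,"tz":-0.005,"ax":0,"ay":0,"az":0.0704,"claw":1},
    {"tx":0.0173,"ty":0.029,"tz":-0.005,"ax":0,"ay":0,"az":0.0704,"claw":1},
    {"tx":0.0173,"ty":0.029,"tz":-0.005,"ax":0,"ay":0,"az":0.0704,"claw":1},
    {"tx":0.0173,"ty":0.029,"tz":-0.005,"ax":0,"ay":0,"az":0.0704,"claw":1},
    {"tx":0.0173,"ty":0.029,"tz":-0.005,"ax":0,"ay":0,"az":0.0704,"claw":1},
    {"tx":0.0173,"ty":0.029,"tz":-0.005,"ax":0,"ay":0,"az":0.0704,"claw":1},
    {"tx":0.0173,"ty":0.029,"tz":-0.005,"ax":0,"ay":0,"az":0.0704,"claw":1},
    {"tx":0.0173,"ty":0.029,"tz":-0.015,"ax":0,"ay":0,"az":0.0704,"claw":1},
    {"tx":0.0173,"ty":0.029,"tz":-0.015,"ax":0,"ay":0,"az":0.0704,"claw":1},
    {"tx":0.0173,"ty":0.029,"tz":-0.015,"ax":0,"ay":0,"az":0.0704,"claw":1},
    {"tx":0.0173,"ty":0.029,"tz":-0.015,"ax":0,"ay":0,"az":0.0704,"claw":1},
    {"tx":0.0173,"ty":0.029,"tz":-0.015,"ax":0,"ay":0,"az":0.0704,"claw":1},
    {"tx":0.0173,"ty":0.029,"tz":-0.015,"ax":0,"ay":0,"az":0.0704,"claw":1},
    {"tx":0.0173,"ty":0.029,"tz":-0.015,"ax":0,"ay":0,"az":0.0704,"claw":1},
    {"tx":0.0173,"ty":0.029,"tz":-0.008,"ax":0,"ay":0,"az":0.0704,"claw":1},
    {"tx":0,"ty":0,"tz":0,"ax":0,"ay":0,"az":0,"claw":1}
  ]
}}

```text
t: 1.8
tcp_pos: [0.4456, -0.0306, 0.1497]
tcp_rot: [-2.342, -2.092, -0.0]
ft_force: [0.9, -0.1, 0.4]
width: 0.0852
finger_force: 0.0
```

>>> {"method": "servo_tool", "body": {
  "motion": [
    {"tx":-0.0007,"ty":-0.0031,"tz":-0.02,"ax":0,"ay":0,"az":0,"claw":1},
    {"tx":0,"ty":0,"tz":-0.02,"ax":0,"ay":0,"az":0,"claw":1},
    {"tx":0,"ty":0,"tz":-0.02,"ax":0,"ay":0,"az":0,"claw":1},
    {"tx":0,"ty":0,"tz":-0.0177,"ax":0,"ay":0,"az":0,"claw":1},
    {"tx":0,"ty":0,"tz":0,"ax":0,"ay":0,"az":0,"claw":1},
    {"tx":0,"ty":0,"tz":0,"ax":0,"ay":0,"az":0,"claw":-1},
    {"tx":0,"ty":0,"tz":0,"ax":0,"ay":0,"az":0,"claw":-1},
    {"tx":0,"ty":0,"tz":0,"ax":0,"ay":0,"az":0,"claw":-1},
    {"tx":0,"ty":0,"tz":0,"ax":0,"ay":0,"az":0,"claw":-1},
    {"tx":0,"ty":0,"tz":0,"ax":0,"ay":0,"az":0,"claw":-1},
    {"tx":0,"ty":0,"tz":0,"ax":0,"ay":0,"az":0,"claw":-1}
  ]
}}

```text
t: 2.9
tcp_pos: [0.4445, -0.0367, 0.0746]
tcp_rot: [2.348, 2.085, 0.001]
ft_force: [-4.4, -0.6, 12.8]
width: 0.0472
finger_force: 59.9
```

>>> {"method": "servo_tool", "body": {
  "motion": [
    {"tx":0,"ty":0,"tz":0.02,"ax":0,"ay":0,"az":0,"claw":-1},
    {"tx":0,"ty":0,"tz":0.03,"ax":0,"ay":0,"az":0,"claw":-1},
    {"tx":0,"ty":0,"tz":0.03,"ax":0,"ay":0,"az":0,"claw":-1},
    {"tx":0,"ty":0,"tz":0.03,"ax":0,"ay":0,"az":0,"claw":-1},
    {"tx":0,"ty":0,"tz":0,"ax":0,"ay":0,"az":0,"claw":-1}
  ]
}}

```text
t: 3.4
tcp_pos: [0.4462, -0.037, 0.1871]
tcp_rot: [2.345, 2.082, 0.006]
ft_force: [-0.1, -0.1, -2.0]
width: 0.0474
finger_force: 64.3
```

Run:
```python
from h import *
a=snap('wrist'); b=snap('scene')
o=robot.get_obs();print(o['tcp_pos'],o['ft_force'],o['width'])
W=cloud(b);d=np.linalg.norm(W-np.array([o['tcp_pos'][0],o['tcp_pos'][1],o['tcp_pos'][2]-.06]),axis=-1)
v,u=np.unravel_index(np.nanargmin(d),d.shape);print(u,v)
cr=b['color'][max(v-45,0):v+45,max(u-45,0):u+45]
cv2.imwrite('pics/g1.png',np.hstack([cv2.resize(a['color'],(480,300)),cv2.resize(cr,(300,300),interpolation=2)]))
```

```text
[ 0.44445048 -0.03656822  0.18383413] [ 0.36678407  0.44977766 -2.68132446] 0.04676416672622212
294 191
```

View pics/g1.png

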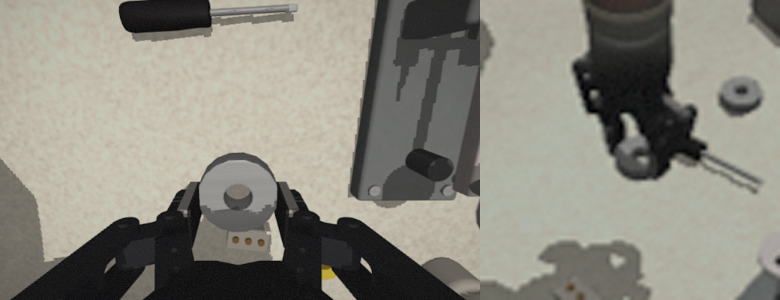

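The left wrist view shows the ring in the pads with its hole at about (237,195). The right crop shows it hanging at the fingertips. I'll fit its plane and centre from depth.

```bash
cat > ring.py <<'E'
from h import *
def ring(s,o,show=True):
    W=cloud(s);c=s['color'].astype(int);p=o['tcp_pos']
    d=W-p; r=np.hypot(d[...,0],d[...,1])
    m=(r<.04)&(d[...,2]<-.035)&(d[...,2]>-.085)&(c.mean(-1)>75)
    n,l,st,ce=cv2.connectedComponentsWithStats(m.astype(np.uint8))
    k=1+np.argmax(st[1:,4]); m=l==k
    w=W[m]
    for _ in range(6):   # plane of the upper face
        A=np.c_[w[:,:2]-w[:,:2].mean(0),np.ones(len(w))];q=np.linalg.lstsq(A,w[:,2],rcond=None)[0]
        e=w[:,2]-A@q; w2=w[np.abs(e)<max(.0012,1.5*e.std())]
        if len(w2)==len(w):break
        w=w2
    (x,y),R=cv2.minEnclosingCircle((w[:,:2]*1000).astype(np.float32))
    print('n',len(w),'tilt',q[:2].round(3),'z',q[2].round(4),'rms',e.std().round(4),'circle',round(x,1),round(y,1),round(R,1),'bbox',w.min(0).round(4),w.max(0).round(4))
    print('pix',st[k],'rel tcp',[round(x/1000-p[0],4),round(y/1000-p[1],4)],q[2]-p[2])
    return m,w
if __name__=='__main__':
    s=snap('wrist');o=robot.get_obs();print(o['tcp_pos'],o['tcp_rot'])
    ring(s,o)
E
python3 ring.py
```

```text
[ 0.44380934 -0.03640681  0.18297621] [-2.34917183e+00 -2.08587139e+00  5.37082501e-05]
n 6789 tilt [0.001 0.   ] z 0.1246 rms 0.0005 circle 445.1 -32.6 24.9 bbox [ 0.421  -0.0572  0.1234] [ 0.469  -0.0082  0.1258]
pix [ 265  204  105  106 7597] rel tcp [np.float64(0.0013), np.float64(0.0038)] -0.058381288184318064
```

>>> {"method": "servo_tool", "body": {
  "motion": [
    {"tx":0,"ty":-0.0125,"tz":0.025,"ax":0,"ay":0,"az":0,"claw":-1},
    {"tx":0.019,"ty":-0.0125,"tz":0.025,"ax":0,"ay":0,"az":0,"claw":-1},
    {"tx":0.019,"ty":-0.0125,"tz":0.025,"ax":0,"ay":0,"az":0,"claw":-1},
    {"tx":0.019,"ty":-0.0125,"tz":0.025,"ax":0,"ay":0,"az":0,"claw":-1},
    {"tx":0.019,"ty":-0.0125,"tz":0,"ax":0,"ay":0,"az":0,"claw":-1},
    {"tx":0.019,"ty":-0.0125,"tz":0,"ax":0,"ay":0,"az":0,"claw":-1},
    {"tx":0.019,"ty":-0.0125,"tz":0,"ax":0,"ay":0,"az":0,"claw":-1},
    {"tx":0.019,"ty":-0.0125,"tz":0,"ax":0,"ay":0,"az":0,"claw":-1},
    {"tx":0.019,"ty":-0.0135,"tz":0,"ax":0,"ay":0,"az":0,"claw":-1},
    {"tx":0.019,"ty":0,"tz":0,"ax":0,"ay":0,"az":0,"claw":-1},
    {"tx":0.019,"ty":0,"tz":0,"ax":0,"ay":0,"az":0,"claw":-1},
    {"tx":0,"ty":0,"tz":0,"ax":0,"ay":0,"az":0,"claw":-1},
    {"tx":0,"ty":0,"tz":0,"ax":0,"ay":0,"az":0,"claw":-1},
    {"tx":0,"ty":0,"tz":0,"ax":0,"ay":0,"az":0,"claw":-1}
  ]
}}

```text
t: 4.95
tcp_pos: [0.6333, -0.1498, 0.2823]
tcp_rot: [-2.348, -2.085, 0.002]
ft_force: [-0.0, 0.3, -2.8]
width: 0.0467
finger_force: 64.2
```

```bash
cat > sp.py <<'E'
from ring import *
s=snap('wrist');o=robot.get_obs();print(o['tcp_pos'],o['tcp_rot'],o['ft_force'])
ring(s,o)
W=cloud(s);d=np.hypot(W[...,0]-.6352,W[...,1]+.0592)
m=(d<.02)&(W[...,2]>.13)&(W[...,2]<.2);w=W[m];print('spindle px',m.sum(),[a.mean().round() for a in np.nonzero(m)[::-1]])
print(np.percentile(w[:,2],[1,50,90,99]).round(4))
zt=np.percentile(w[:,2],97);t=w[w[:,2]>zt-.003]
print('top',len(t),(t.min(0)+t.max(0))/2,t.mean(0),t.max(0)-t.min(0))
cv2.imwrite('pics/w_%d.png'%(o['t']*10),s['color'])
E
python3 sp.py;ls pics
```

```text
[ 0.6333641  -0.14985917  0.28268649] [-2.34845518e+00 -2.08506357e+00  1.08742627e-03] [ 5.04004298e-01  4.28058833e-04 -2.66823975e+00]
n 6784 tilt [-0.003  0.001] z 0.2229 rms 0.0005 circle 632.1 -145.9 26.0 bbox [ 0.6086 -0.1706  0.2217] [ 0.6576 -0.1215  0.2242]
pix [ 265  205  105  105 7472] rel tcp [np.float64(-0.0013), np.float64(0.004)] -0.05975838000753403
spindle px 601 [np.float64(299.0), np.float64(71.0)]
[0.1358 0.1842 0.1851 0.1859]
top 471 [ 0.63413507 -0.05860407  0.18470909] [ 0.63416449 -0.05867333  0.18439622] [0.01151425 0.01203671 0.00390657]
crop1.png
g1.png
scene0.png
top0.png
w_50.png
```

>>> {"method": "servo_tool", "body": {
  "motion": [
    {"tx":0.0011,"ty":0.0174,"tz":0,"ax":0,"ay":0,"az":0,"claw":-1},
    {"tx":0,"ty":0.025,"tz":0,"ax":0,"ay":0,"az":0,"claw":-1},
    {"tx":0,"ty":0.025,"tz":0,"ax":0,"ay":0,"az":0,"claw":-1},
    {"tx":0,"ty":0.015,"tz":0,"ax":0,"ay":0,"az":0,"claw":-1},
    {"tx":0,"ty":0.005,"tz":0,"ax":0,"ay":0,"az":0,"claw":-1},
    {"tx":0,"ty":0,"tz":-0.008,"ax":0,"ay":0,"az":0,"claw":-1},
    {"tx":0,"ty":0,"tz":-0.007,"ax":0,"ay":0,"az":0,"claw":-1},
    {"tx":0,"ty":0,"tz":0,"ax":0,"ay":0,"az":0,"claw":-1},
    {"tx":0,"ty":0,"tz":0,"ax":0,"ay":0,"az":0,"claw":-1}
  ]
}}

```text
t: 5.9
tcp_pos: [0.635, -0.0634, 0.2677]
tcp_rot: [-2.35, -2.084, 0.001]
ft_force: [0.5, -1.0, -2.9]
width: 0.047
finger_force: 64.2
```

```bash
python3 sp.py; ls pics|tail -1
```

```text
[ 0.63521228 -0.06329003  0.26802489] [-2.35003708e+00 -2.08464623e+00  3.30486069e-04] [ 0.42872113 -0.15938018 -1.34138846]
n 6713 tilt [-0.003 -0.001] z 0.2083 rms 0.0005 circle 635.4 -59.4 25.0 bbox [ 0.6117 -0.0841  0.2071] [ 0.6594 -0.035   0.2096]
pix [ 265  204  105  106 7802] rel tcp [np.float64(0.0002), np.float64(0.0039)] -0.05970158579133894
spindle px 284 [np.float64(317.0), np.float64(257.0)]
[0.1311 0.1962 0.1992 0.1998]
top 121 [ 0.63518737 -0.0642914   0.19831641] [ 0.63496918 -0.06628121  0.19828315] [0.01635633 0.0090001  0.00330153]
w_59.png
```

```bash
python3 -c "
import cv2;a=cv2.imread('pics/w_59.png');cv2.imwrite('pics/w59c.png',cv2.resize(a[190:330,240:400],None,fx=3.5,fy=3.5,interpolation=2))"
```

```text
(no output)
```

View pics/w59c.png

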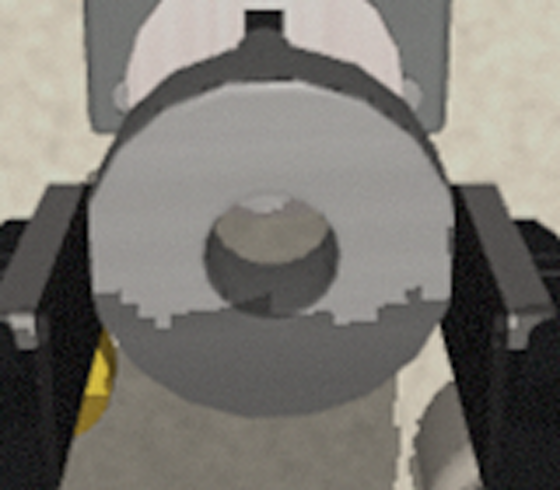

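Through the hole at about (265,200) in the crop, the spindle's top edge sits about 1 mm left (-x) of the hole centre at (272,255). I'll correct for that and descend softly.

>>> {"method": "servo_tool", "body": {
  "motion": [
    {"tx":-0.001,"ty":0.0008,"tz":0,"ax":0,"ay":0,"az":0,"claw":-1},
    {"tx":0,"ty":0,"tz":-0.004,"ax":0,"ay":0,"az":0,"claw":-1},
    {"tx":0,"ty":0,"tz":-0.004,"ax":0,"ay":0,"az":0,"claw":-1},
    {"tx":0,"ty":0,"tz":-0.003,"ax":0,"ay":0,"az":0,"claw":-1},
    {"tx":0,"ty":0,"tz":-0.003,"ax":0,"ay":0,"az":0,"claw":-1},
    {"tx":0,"ty":0,"tz":0,"ax":0,"ay":0,"az":0,"claw":-1},
    {"tx":0,"ty":0,"tz":0,"ax":0,"ay":0,"az":0,"claw":-1}
  ]
}}

```text
t: 6.65
tcp_pos: [0.6342, -0.0618, 0.2541]
tcp_rot: [-2.349, -2.086, 0.0]
ft_force: [-0.8, -0.3, -2.3]
width: 0.0471
finger_force: 64.2
```

Threaded: it is 6 mm below the spindle top with no force.

>>> {"method": "servo_tool", "body": {
  "motion": [
    {"tx":0,"ty":0,"tz":-0.005,"ax":0,"ay":0,"az":0,"claw":-1},
    {"tx":0,"ty":0,"tz":-0.007,"ax":0,"ay":0,"az":0,"claw":-1},
    {"tx":0,"ty":0,"tz":-0.007,"ax":0,"ay":0,"az":0,"claw":-1},
    {"tx":0,"ty":0,"tz":-0.007,"ax":0,"ay":0,"az":0,"claw":-1},
    {"tx":0,"ty":0,"tz":-0.007,"ax":0,"ay":0,"az":0,"claw":-1},
    {"tx":0,"ty":0,"tz":-0.007,"ax":0,"ay":0,"az":0,"claw":-1},
    {"tx":0,"ty":0,"tz":-0.007,"ax":0,"ay":0,"az":0,"claw":-1},
    {"tx":0,"ty":0,"tz":-0.003,"ax":0,"ay":0,"az":0,"claw":-1},
    {"tx":0,"ty":0,"tz":0,"ax":0,"ay":0,"az":0,"claw":-1},
    {"tx":0,"ty":0,"tz":0,"ax":0,"ay":0,"az":0,"claw":-1}
  ]
}}

```text
t: 7.65
tcp_pos: [0.6344, -0.0618, 0.2044]
tcp_rot: [2.349, 2.086, 0.0]
ft_force: [-0.2, 0.1, -1.7]
width: 0.0471
finger_force: 64.3
```

>>> {"method": "servo_tool", "body": {
  "motion": [
    {"tx":0,"ty":0,"tz":-0.002,"ax":0,"ay":0,"az":0,"claw":-1},
    {"tx":0,"ty":0,"tz":-0.002,"ax":0,"ay":0,"az":0,"claw":-1},
    {"tx":0,"ty":0,"tz":-0.002,"ax":0,"ay":0,"az":0,"claw":-1},
    {"tx":0,"ty":0,"tz":-0.002,"ax":0,"ay":0,"az":0,"claw":-1},
    {"tx":0,"ty":0,"tz":0,"ax":0,"ay":0,"az":0,"claw":-1},
    {"tx":0,"ty":0,"tz":0,"ax":0,"ay":0,"az":0,"claw":-1}
  ]
}}

```text
t: 8.25
tcp_pos: [0.6343, -0.0618, 0.1963]
tcp_rot: [2.349, 2.086, 0.0]
ft_force: [-1.1, -0.7, 1.0]
width: 0.047
finger_force: 64.4
```

>>> {"method": "servo_tool", "body": {
  "motion": [
    {"tx":0,"ty":0,"tz":0,"ax":0,"ay":0,"az":0,"claw":1},
    {"tx":0,"ty":0,"tz":0,"ax":0,"ay":0,"az":0,"claw":1},
    {"tx":0,"ty":0,"tz":0,"ax":0,"ay":0,"az":0,"claw":1},
    {"tx":0,"ty":0,"tz":0,"ax":0,"ay":0,"az":0,"claw":1},
    {"tx":0,"ty":0,"tz":0,"ax":0,"ay":0,"az":0,"claw":1},
    {"tx":0,"ty":0,"tz":0,"ax":0,"ay":0,"az":0,"claw":1},
    {"tx":0,"ty":0,"tz":0.01,"ax":0,"ay":0,"az":0,"claw":1},
    {"tx":0,"ty":0,"tz":0.02,"ax":0,"ay":0,"az":0,"claw":1},
    {"tx":0,"ty":0,"tz":0.03,"ax":0,"ay":0,"az":0,"claw":1},
    {"tx":0,"ty":0,"tz":0.03,"ax":0,"ay":0,"az":0,"claw":1},
    {"tx":0,"ty":-0.03,"tz":0,"ax":0,"ay":0,"az":0,"claw":1},
    {"tx":-0.02,"ty":-0.04,"tz":0,"ax":0,"ay":0,"az":0,"claw":1},
    {"tx":-0.04,"ty":-0.03,"tz":0,"ax":0,"ay":0,"az":0,"claw":1},
    {"tx":-0.04,"ty":-0.03,"tz":0,"ax":0,"ay":0,"az":0,"claw":1},
    {"tx":-0.04,"ty":-0.03,"tz":0,"ax":0,"ay":0,"az":0,"claw":1},
    {"tx":-0.04,"ty":-0.03,"tz":0,"ax":0,"ay":0,"az":0,"claw":1},
    {"tx":0,"ty":0,"tz":0,"ax":0,"ay":0,"az":0,"claw":1},
    {"tx":0,"ty":0,"tz":0,"ax":0,"ay":0,"az":0,"claw":1}
  ]
}}

```text
t: 10.05
tcp_pos: [0.4537, -0.2527, 0.2872]
tcp_rot: [2.351, 2.082, 0.001]
ft_force: [0.1, -0.5, -0.5]
width: 0.0856
finger_force: 0.0
```

```bash
cat > st.py <<'E'
from h import *
s=snap('top');W=cloud(s);p=W[145:185,308:348].reshape(-1,3)
print(robot.get_obs()['tcp_pos'],robot.get_obs()['width'])
zs=p[(p[:,2]>.095)&(p[:,2]<.17)];h,e=np.histogram(zs[:,2],bins=np.arange(.095,.171,.003));print(dict(zip(e.round(3),h)))
d=np.hypot(p[:,0]-.6352,p[:,1]+.0592)
r=p[(d>.010)&(d<.021)];z=np.median(r[:,2]);print('ring top z',z,'tilt of beam for n=0,1,2,3:',[round((.115-(z-.016*n))/.130,4) for n in range(4)])
r=p[(d<.03)&(abs(p[:,2]-z)<.006)];print(cv2.minEnclosingCircle((r[:,:2]*1000).astype(np.float32)))
u,v=394,238
w=W[v-14:v+15,u-14:u+15].reshape(-1,3); w=w[(w[:,2]>.008)&(w[:,2]<.03)]
if len(w):print('c',cv2.minEnclosingCircle((w[:,:2]*1000).astype(np.float32)))
E
python3 st.py
```

```text
[ 0.45450849 -0.25203303  0.28701437] 0.08510136175582929
{np.float64(0.095): np.int64(0), np.float64(0.098): np.int64(0), np.float64(0.101): np.int64(0), np.float64(0.104): np.int64(0), np.float64(0.107): np.int64(0), np.float64(0.11): np.int64(0), np.float64(0.113): np.int64(0), np.float64(0.116): np.int64(39), np.float64(0.119): np.int64(74), np.float64(0.122): np.int64(33), np.float64(0.125): np.int64(0), np.float64(0.128): np.int64(5), np.float64(0.131): np.int64(44), np.float64(0.134): np.int64(151), np.float64(0.137): np.int64(79), np.float64(0.14): np.int64(10), np.float64(0.143): np.int64(0), np.float64(0.146): np.int64(2), np.float64(0.149): np.int64(1), np.float64(0.152): np.int64(1), np.float64(0.155): np.int64(0), np.float64(0.158): np.int64(2), np.float64(0.161): np.int64(0), np.float64(0.164): np.int64(0), np.float64(0.167): np.int64(2)}
ring top z 0.13570346015281645 tilt of beam for n=0,1,2,3: [np.float64(-0.1593), np.float64(-0.0362), np.float64(0.0869), np.float64(0.21)]
((636.398681640625, -59.109737396240234), 25.107410430908203)
c ((449.677734375, -252.4439239501953), 24.994606018066406)
```

The beam is at about -0.037 rad with one weight, so one more gives about +0.013. I'll fetch the ring at (394,238).

>>> {"method": "servo_tool", "body": {
  "motion": [
    {"tx":-0.0044,"ty":0,"tz":-0.02,"ax":0,"ay":0,"az":0,"claw":1},
    {"tx":0,"ty":0,"tz":-0.035,"ax":0,"ay":0,"az":0,"claw":1},
    {"tx":0,"ty":0,"tz":-0.035,"ax":0,"ay":0,"az":0,"claw":1},
    {"tx":0,"ty":0,"tz":-0.035,"ax":0,"ay":0,"az":0,"claw":1},
    {"tx":0,"ty":0,"tz":-0.03,"ax":0,"ay":0,"az":0,"claw":1},
    {"tx":0,"ty":0,"tz":-0.025,"ax":0,"ay":0,"az":0,"claw":1},
    {"tx":0,"ty":0,"tz":-0.02,"ax":0,"ay":0,"az":0,"claw":1},
    {"tx":0,"ty":0,"tz":-0.01,"ax":0,"ay":0,"az":0,"claw":1},
    {"tx":0,"ty":0,"tz":0,"ax":0,"ay":0,"az":0,"claw":1},
    {"tx":0,"ty":0,"tz":0,"ax":0,"ay":0,"az":0,"claw":1},
    {"tx":0,"ty":0,"tz":0,"ax":0,"ay":0,"az":0,"claw":-1},
    {"tx":0,"ty":0,"tz":0,"ax":0,"ay":0,"az":0,"claw":-1},
    {"tx":0,"ty":0,"tz":0,"ax":0,"ay":0,"az":0,"claw":-1},
    {"tx":0,"ty":0,"tz":0,"ax":0,"ay":0,"az":0,"claw":-1},
    {"tx":0,"ty":0,"tz":0,"ax":0,"ay":0,"az":0,"claw":-1},
    {"tx":0,"ty":0,"tz":0,"ax":0,"ay":0,"az":0,"claw":-1}
  ]
}}

```text
t: 11.7
tcp_pos: [0.4501, -0.252, 0.0777]
tcp_rot: [2.348, 2.085, 0.0]
ft_force: [-3.7, 2.4, 15.8]
width: 0.0475
finger_force: 59.0
```

>>> {"method": "servo_tool", "body": {
  "motion": [
    {"tx":0,"ty":0,"tz":0.015,"ax":0,"ay":0,"az":0,"claw":-1},
    {"tx":0,"ty":0,"tz":0.03,"ax":0,"ay":0,"az":0,"claw":-1},
    {"tx":0,"ty":0,"tz":0.03,"ax":0,"ay":0,"az":0,"claw":-1},
    {"tx":0,"ty":0,"tz":0.03,"ax":0,"ay":0,"az":0,"claw":-1},
    {"tx":0.02,"ty":0.01,"tz":0.03,"ax":0,"ay":0,"az":0,"claw":-1},
    {"tx":0.02,"ty":0.011,"tz":0.03,"ax":0,"ay":0,"az":0,"claw":-1},
    {"tx":0.02,"ty":0.011,"tz":0.03,"ax":0,"ay":0,"az":0,"claw":-1},
    {"tx":0.02,"ty":0.014,"tz":0.01,"ax":0,"ay":0,"az":0,"claw":-1},
    {"tx":0.025,"ty":0.014,"tz":0,"ax":0,"ay":0,"az":0,"claw":-1},
    {"tx":0.025,"ty":0.014,"tz":0,"ax":0,"ay":0,"az":0,"claw":-1},
    {"tx":0.025,"ty":0.014,"tz":0,"ax":0,"ay":0,"az":0,"claw":-1},
    {"tx":0.019,"ty":0.01,"tz":0,"ax":0,"ay":0,"az":0,"claw":-1},
    {"tx":0.01,"ty":0.004,"tz":0,"ax":0,"ay":0,"az":0,"claw":-1},
    {"tx":0,"ty":0,"tz":0,"ax":0,"ay":0,"az":0,"claw":-1},
    {"tx":0,"ty":0,"tz":0,"ax":0,"ay":0,"az":0,"claw":-1},
    {"tx":0,"ty":0,"tz":0,"ax":0,"ay":0,"az":0,"claw":-1}
  ]
}}

```text
t: 13.3
tcp_pos: [0.6331, -0.1502, 0.2813]
tcp_rot: [-2.35, -2.085, 0.001]
ft_force: [0.2, 0.3, -1.8]
width: 0.0471
finger_force: 62.4
```

```bash
python3 sp.py
```

```text
[ 0.63316072 -0.15023077  0.28138377] [-2.34986759e+00 -2.08491338e+00  3.23313642e-04] [-0.82285345 -0.19278078 -2.43843488]
n 6342 tilt [-0.001  0.001] z 0.2188 rms 0.0005 circle 632.5 -150.0 25.3 bbox [ 0.6084 -0.1749  0.2176] [ 0.6572 -0.1251  0.22  ]
pix [ 266  211  103  101 7000] rel tcp [np.float64(-0.0007), np.float64(0.0002)] -0.06261795217376928
spindle px 3150 [np.float64(303.0), np.float64(75.0)]
[0.1344 0.1365 0.1819 0.1833]
top 475 [ 0.63416238 -0.05870357  0.1822819 ] [ 0.63419666 -0.05872434  0.18220537] [0.01154592 0.01171154 0.00438817]
```

>>> {"method": "servo_tool", "body": {
  "motion": [
    {"tx":0.0012,"ty":0.0174,"tz":0,"ax":0,"ay":0,"az":0,"claw":-1},
    {"tx":0,"ty":0.025,"tz":0,"ax":0,"ay":0,"az":0,"claw":-1},
    {"tx":0,"ty":0.025,"tz":0,"ax":0,"ay":0,"az":0,"claw":-1},
    {"tx":0,"ty":0.017,"tz":0,"ax":0,"ay":0,"az":0,"claw":-1},
    {"tx":0,"ty":0.007,"tz":0,"ax":0,"ay":0,"az":0,"claw":-1},
    {"tx":0,"ty":0,"tz":-0.007,"ax":0,"ay":0,"az":0,"claw":-1},
    {"tx":0,"ty":0,"tz":-0.006,"ax":0,"ay":0,"az":0,"claw":-1},
    {"tx":0,"ty":0,"tz":0,"ax":0,"ay":0,"az":0,"claw":-1},
    {"tx":0,"ty":0,"tz":0,"ax":0,"ay":0,"az":0,"claw":-1},
    {"tx":0,"ty":0,"tz":-0.004,"ax":0,"ay":0,"az":0,"claw":-1},
    {"tx":0,"ty":0,"tz":-0.003,"ax":0,"ay":0,"az":0,"claw":-1},
    {"tx":0,"ty":0,"tz":-0.003,"ax":0,"ay":0,"az":0,"claw":-1},
    {"tx":0,"ty":0,"tz":-0.003,"ax":0,"ay":0,"az":0,"claw":-1},
    {"tx":0,"ty":0,"tz":0,"ax":0,"ay":0,"az":0,"claw":-1},
    {"tx":0,"ty":0,"tz":0,"ax":0,"ay":0,"az":0,"claw":-1}
  ]
}}

```text
t: 14.85
tcp_pos: [0.635, -0.0583, 0.2551]
tcp_rot: [-2.349, -2.086, 0.0]
ft_force: [-0.7, -0.6, -2.0]
width: 0.0473
finger_force: 62.4
```

Run:
```python
from ring import *
s=snap('wrist');o=robot.get_obs();print(o['tcp_pos'],o['ft_force']);ring(s,o)
W=cloud(s)
d=np.hypot(W[...,0]-.6342,W[...,1]+.0588);m=d<.0075
print(np.percentile(W[m][:,2],[2,25,50,75,98]).round(4))
cv2.imwrite('pics/w2c.png',cv2.resize(s['color'][190:330,240:400],None,fx=3.5,fy=3.5,interpolation=2))
```

```text
[ 0.63509443 -0.05838007  0.25528039] [-0.10316376 -0.64799613 -2.23214486]
n 6340 tilt [-0.001 -0.001] z 0.1926 rms 0.0005 circle 634.4 -58.1 25.3 bbox [ 0.6103 -0.0829  0.1914] [ 0.6592 -0.0332  0.1938]
pix [ 266  209  103  103 7649] rel tcp [np.float64(-0.0007), np.float64(0.0003)] -0.06264743969190459
[0.1799 0.1818 0.1823 0.183  0.1917]
```

View pics/w2c.png

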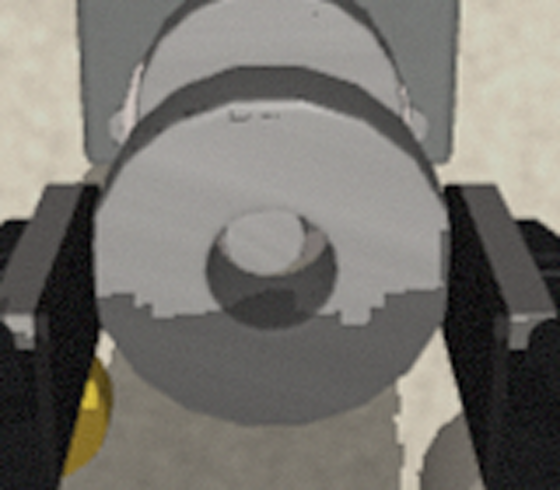

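The spindle top shows inside the hole at (264,240), with the ring about 6 mm past it and no contact load, so it is threaded. I'll lower it until the pan carries its weight.

>>> {"method": "servo_tool", "body": {
  "motion": [
    {"tx":-0.0008,"ty":0,"tz":-0.005,"ax":0,"ay":0,"az":0,"claw":-1},
    {"tx":0,"ty":0,"tz":-0.006,"ax":0,"ay":0,"az":0,"claw":-1},
    {"tx":0,"ty":0,"tz":-0.006,"ax":0,"ay":0,"az":0,"claw":-1},
    {"tx":0,"ty":0,"tz":-0.006,"ax":0,"ay":0,"az":0,"claw":-1},
    {"tx":0,"ty":0,"tz":-0.006,"ax":0,"ay":0,"az":0,"claw":-1},
    {"tx":0,"ty":0,"tz":-0.004,"ax":0,"ay":0,"az":0,"claw":-1},
    {"tx":0,"ty":0,"tz":-0.003,"ax":0,"ay":0,"az":0,"claw":-1},
    {"tx":0,"ty":0,"tz":-0.002,"ax":0,"ay":0,"az":0,"claw":-1},
    {"tx":0,"ty":0,"tz":-0.002,"ax":0,"ay":0,"az":0,"claw":-1},
    {"tx":0,"ty":0,"tz":-0.002,"ax":0,"ay":0,"az":0,"claw":-1},
    {"tx":0,"ty":0,"tz":0,"ax":0,"ay":0,"az":0,"claw":-1},
    {"tx":0,"ty":0,"tz":0,"ax":0,"ay":0,"az":0,"claw":-1}
  ]
}}

```text
t: 16.1
tcp_pos: [0.6342, -0.0584, 0.2133]
tcp_rot: [2.349, 2.086, 0.0]
ft_force: [0.3, 0.6, -2.0]
width: 0.047
finger_force: 62.4
```

>>> {"method": "servo_tool", "body": {
  "motion": [
    {"tx":0,"ty":0,"tz":-0.002,"ax":0,"ay":0,"az":0,"claw":-1},
    {"tx":0,"ty":0,"tz":-0.002,"ax":0,"ay":0,"az":0,"claw":-1},
    {"tx":0,"ty":0,"tz":-0.002,"ax":0,"ay":0,"az":0,"claw":-1},
    {"tx":0,"ty":0,"tz":-0.001,"ax":0,"ay":0,"az":0,"claw":-1},
    {"tx":0,"ty":0,"tz":0,"ax":0,"ay":0,"az":0,"claw":-1},
    {"tx":0,"ty":0,"tz":0,"ax":0,"ay":0,"az":0,"claw":-1},
    {"tx":0,"ty":0,"tz":0,"ax":0,"ay":0,"az":0,"claw":-1}
  ]
}}

```text
t: 16.8
tcp_pos: [0.6344, -0.0584, 0.2063]
tcp_rot: [2.349, 2.086, 0.0]
ft_force: [0.6, -0.1, 0.6]
width: 0.0474
finger_force: 62.7
```

Its weight is now carried by the pan. I'll release and retreat.

>>> {"method": "servo_tool", "body": {
  "motion": [
    {"tx":0,"ty":0,"tz":0,"ax":0,"ay":0,"az":0,"claw":1},
    {"tx":0,"ty":0,"tz":0,"ax":0,"ay":0,"az":0,"claw":1},
    {"tx":0,"ty":0,"tz":0,"ax":0,"ay":0,"az":0,"claw":1},
    {"tx":0,"ty":0,"tz":0,"ax":0,"ay":0,"az":0,"claw":1},
    {"tx":0,"ty":0,"tz":0,"ax":0,"ay":0,"az":0,"claw":1},
    {"tx":0,"ty":0,"tz":0,"ax":0,"ay":0,"az":0,"claw":1},
    {"tx":0,"ty":0,"tz":0.01,"ax":0,"ay":0,"az":0,"claw":1},
    {"tx":0,"ty":0,"tz":0.02,"ax":0,"ay":0,"az":0,"claw":1},
    {"tx":0,"ty":0,"tz":0.03,"ax":0,"ay":0,"az":0,"claw":1},
    {"tx":0,"ty":0,"tz":0.03,"ax":0,"ay":0,"az":0,"claw":1},
    {"tx":0,"ty":-0.03,"tz":0,"ax":0,"ay":0,"az":0,"claw":1},
    {"tx":-0.03,"ty":-0.035,"tz":0,"ax":0,"ay":0,"az":0,"claw":1},
    {"tx":-0.035,"ty":-0.03,"tz":0,"ax":0,"ay":0,"az":0,"claw":1},
    {"tx":-0.035,"ty":-0.03,"tz":0,"ax":0,"ay":0,"az":0,"claw":1},
    {"tx":-0.035,"ty":-0.03,"tz":0,"ax":0,"ay":0,"az":0,"claw":1},
    {"tx":-0.035,"ty":-0.03,"tz":0,"ax":0,"ay":0,"az":0,"claw":1},
    {"tx":0,"ty":0,"tz":0,"ax":0,"ay":0,"az":0,"claw":1},
    {"tx":0,"ty":0,"tz":0,"ax":0,"ay":0,"az":0,"claw":1},
    {"tx":0,"ty":0,"tz":0,"ax":0,"ay":0,"az":0,"claw":1}
  ]
}}

```text
t: 18.7
tcp_pos: [0.4649, -0.2431, 0.2967]
tcp_rot: [2.348, 2.086, 0.001]
ft_force: [0.3, -0.5, -0.2]
width: 0.0856
finger_force: 0.0
```

```bash
python3 st.py; python3 -c "
import numpy as np,cv2;c=np.load('last_top.npz')['color'];cv2.imwrite('pics/end.png',cv2.resize(c[120:270,190:440],None,fx=3,fy=3))"
```

```text
[ 0.46508347 -0.24279434  0.29651178] 0.08571187756679438
{np.float64(0.095): np.int64(0), np.float64(0.098): np.int64(0), np.float64(0.101): np.int64(0), np.float64(0.104): np.int64(0), np.float64(0.107): np.int64(2), np.float64(0.11): np.int64(35), np.float64(0.113): np.int64(68), np.float64(0.116): np.int64(18), np.float64(0.119): np.int64(3), np.float64(0.122): np.int64(4), np.float64(0.125): np.int64(3), np.float64(0.128): np.int64(3), np.float64(0.131): np.int64(4), np.float64(0.134): np.int64(3), np.float64(0.137): np.int64(5), np.float64(0.14): np.int64(19), np.float64(0.143): np.int64(132), np.float64(0.146): np.int64(127), np.float64(0.149): np.int64(12), np.float64(0.152): np.int64(0), np.float64(0.155): np.int64(3), np.float64(0.158): np.int64(0), np.float64(0.161): np.int64(0), np.float64(0.164): np.int64(0), np.float64(0.167): np.int64(2)}
ring top z 0.14545641287124217 tilt of beam for n=0,1,2,3: [np.float64(-0.2343), np.float64(-0.1112), np.float64(0.0119), np.float64(0.135)]
((635.8275146484375, -59.3175163269043), 24.93511390686035)
```

View pics/end.png

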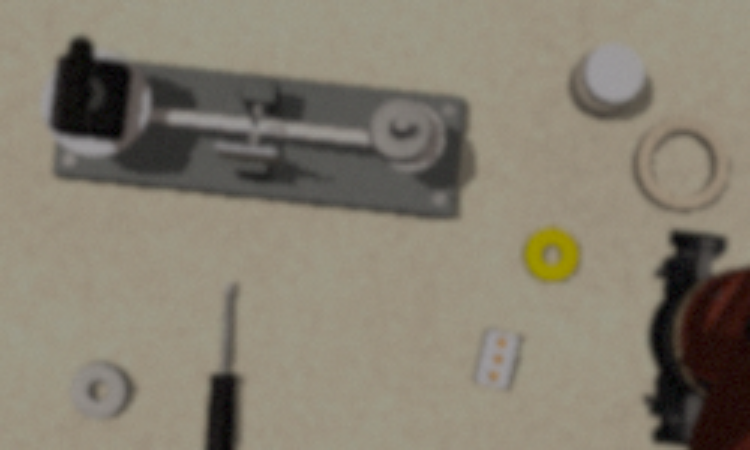

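The picture shows both rings stacked on the spindle at (405,130), the third flat on the bench at (102,390), and the other things undisturbed. The beam is at about +0.012 rad, so I'm handing in.

```bash
python3 -c "
from station import robot
print(robot.hand_in())"
```

```text
the job is handed in; nothing more can be done
None
```

Job handed in: two ring weights sit on the spindle, the beam measured about +0.012 rad from level, the third weight is flat on the bench, and the gripper is open and clear (the hand-in returned no verdict).

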